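# Close a tin in the lid press and keep the press held down

## Task

Finish this batch of tins: clear the two finished ones out of the press's catch tray and stand them upright in the empty brown carton, and stand the last tin, whose brass lid still sits proud, in the round nest of the blue lid press. Pull the press arm all the way down onto its stop by its red bar, so that the lid is pushed home, and keep holding it down there when your program finishes, because the lid's sealing ring springs back until it has taken a set. Do not tip a tin over, and leave the red ribbon spool, the gift tags and the tape roll where they are.

Things in the scene. Friction and masses are not known exactly. Their poses are not given: they have to be found in the camera images.
- open_tin: dark teal round tin with a cream label band, 62 mm diameter, 90 mm tall to its rim, about 0.2 kg; origin at the centre of its underside, z up along its axis. Stands alone on the table. Its brass lid (49 mm across) stands 5 mm above the rim. Grasp the body across its diameter from above
- lid_top (a point): centre of the top face of that tin's brass lid, 95 mm above the tin's underside at the start, 90 mm (flush with the rim) when home
- loose_lid (a joint): how far that lid has been pushed into the tin, m: 0 = 5 mm proud, 0.005 = home, flush with the rim. A rubber sealing ring pushes it back up: about 2 N at 0, 6.5 N at 0.005; it rises again as soon as it is let go
- tin_a: finished tin of the same shape and size (62 mm diameter, 90 mm tall) with its lid already flush and fixed; stands upright in the catch tray; origin at the centre of its underside
- tin_b: the other finished tin, like tin_a, about 100 mm from it in the catch tray
- catch_tray: shallow bare aluminium tray, fixed, 210 (its x) by 120 (its y) by 18 mm high, floor and walls 3 mm; origin at the centre of its underside. The two tins stand side by side along its x axis
- carton: open brown kraft carton, fixed, empty, 270 (its x) by 284 (its y) mm outside, walls 112 mm high and up to 9 mm thick, inner floor 3 mm above the table; origin at the centre of its underside
- lid_press: blue bench lid press, fixed; base 130 mm wide and 15 mm thick; origin on the table under the centre of the nest. Its x axis points from the nest to the hinge, 135 mm away, in a clevis 155 mm high and 61 mm wide; the arm comes down from the hinge over the nest towards -x
- nest (a point): centre of the nest floor, 15 mm above the table. The black nest ring is 12 mm high and flares like a funnel: about 69 mm across inside at the floor, 81 mm at the top. While the arm is raised the space straight above the nest is free; the arm then reaches to about 80 mm from the nest axis, on the hinge side (+x of lid_press), so a wide gripper should lie across the press, not along it
- press_hinge (a point): point on the hinge axis of the press arm, 130 mm above the table, 135 mm from the nest along lid_press x; the axis is level, along lid_press y
- press_angle (a joint): angle of the press arm, rad: 0 = raised (80 degrees above level, where its spring returns it), 1.4 = level, on its stop. At 1.4 the rubber pad has pushed the lid of a tin in the nest exactly home. The spring takes about 1 N at the handle at the start, 4 N at 1.4, and the lid adds some 4 N at the end
- handle (a point): middle of the red handle bar, 215 mm from the hinge axis: at arm angle q it lies 215*cos(1.4-q) mm from the hinge towards lid_press -x and 215*sin(1.4-q) mm above it (342 mm above the table when raised, 130 mm when down)
- press_arm: the grey press arm (origin on the hinge axis). The red round bar at its end, 18 mm thick, 84 mm long along lid_press y, sits in a fork with 34 mm free behind it: pinch it from above (fingers closing along lid_press x) and follow the arc with the tool pointing down; the bar turns between the pads. Under the arm, 135 mm from the hinge, a black rubber pad, 40 mm across, pushes on the lid
- red_spool: spool of red ribbon with white flanges, 77x125x34 mm; bystander, leave it
- tag_bundle: bundle of kraft gift tags, 57x128x13 mm; bystander, leave it
- tape_roll: grey roll of packing tape, 107x106x48 mm; bystander, leave it

How it is judged:
By the outcome, as a careful person would: the job done as asked, in the order asked, and still so for the second after the job is handed in, while the arm keeps its last pose, push and grip.
It also fails if it takes over 72 s, if anything falls off the work surface, if the arm or the gripper's body presses on something with over 40 N, if the wrist force passes 120 N, or if a joint passes its speed limit or range.

## Robot

A 6-joint arm with a two-finger parallel gripper is mounted at the origin on the work surface; the furniture and walls round the work are solid. World frame = base frame: x ahead of the robot, y to its left, z up, the work surface at z = 0. Lengths are in m, angles in rad, forces in N, time in s.
With the tool pointing down it reaches from about 0.35 to 0.775 m from the base axis. Payload 5.5 kg.
Tool frame: the origin (TCP) lies between the finger pads, 19 mm behind the fingertips; this is the grasp point; z points along the fingers, y is the line along which they close (so a half turn about z gives the same grasp; the last joint's range is limited). The gripper opens to 85 mm and grips with 20 to 120 N. Pads are 22 mm wide; open, the fingers measure 114 mm over their backs; the gripper's body (76 mm by 85 mm) begins 54 mm behind the grasp point. The pads swing forward as they close: fully open they stand 13 mm farther back than shut.
Start: joints at [-1.354, 0.313, 0.046, 1.304, 0, 1.431], TCP at [0.201, -0.539, 0.25] pointing down, gripper open.
Joint ranges: [-2.76, 2.76], [-0.86, 1.69], [-1.03, 1.26], [-2.2, 2.34], [-1.47, 1.5], [-3.14, 3.14]. Speed limits (rad/s): [2.57, 2.57, 3.14, 3.14, 3.14, 3.14].

## Interface

Orientations are given as a unit quaternion [w, x, y, z].
In Python, from workcell import env gives the robot as it stands.
- The arm moves only by the tool move_arm, never from a script. Its argument "targets" is a list of rows, each a list of 3 entries, a list of its own where there are three numbers: the shift along the tool's x, y, z in mm, then the turn, a rotation vector about the tool's x, y, z in units of 10 degrees (1.0 is 10 degrees), then the closure, from -1 (fully open) to 1 (shut). In form: [[[dx, dy, dz], [ax, ay, az], gripper], ...]. A call has 1 to 5 rows; each row is the pose to reach, as a shift and turn from the pose commanded when the call began, along the tool's axes at that moment; what a row does not reach only later rows make up. A row lasts 1/8 s, in which the tool goes at most 62.5 mm and 10.7 degrees, less where a joint would pass 70% of its speed; a pose out of reach is approached as far as the arm can. A call with a gripper value outside its range is refused whole. The fingers move at their own pace and stop on an object; "squeeze" is the grip in N (left out, the last holds). Time passes only in rows, so rows that repeat a pose let the fingers close. It gives the time, the measured TCP pose, the force, the opening and the grip force at its end, in the units of the state.
- env.get_state(): the state, without advancing time (a new reading comes with each control period).
- env.read_camera(name): name is "scene" or "top"; returns a dict with "pixels" (400x640x3 uint8, red, green, blue), "fovy" (degrees; the focal length in pixels is half the picture's height over the tangent of half this angle, whatever the lens; pixels are square), "cx", "cy" (the principal point, pixels), "extrinsics" (4x4, takes a point from world to camera coordinates). Camera axes: x right, y up, looking along -z (the intrinsics and any distortion apply to the point x, -y, -z); pixel columns grow to the right and rows downward; lengths in m; the calibration is good to about 2 mm. A picture is of the moment at which its call begins. There is no depth.
- env.hand_in(): hands the job in; it is judged then, once.
Trained networks look in a picture, given as the dict that the camera call returned (one of the last four; its "shot" number tells which), for a name from the list of things; names that differ only in an ending like _2 or _b are one class to them, and where a whole thing is asked for, a point or a joint stands for the part that bears it (a point fixed in the world has none). Each returns a list of dicts, best first, with "confidence" (0 to 1); they miss things now and then, are a little off and sometimes report something else, mostly with a low value. They report only what shows in the picture. A call takes as long as a camera call.
- env.spot_in(thing, picture): "centre" ([x, y, z] in m, in world coordinates, good to about 4 mm: the middle of the surface that is visible of it).
- env.regions_of(thing, picture): "mask" (400x640 bool, what is visible of it).
- env.landmark_of(thing, picture): "centre" ([x, y, z] in m, in world coordinates, good to about 4 mm: a listed point, or the origin of a listed thing).
The state is a dict: "clock": time; "joint_pos": joint angles; "qvel": joint speeds; "tau": joint torques, N m; "tcp_pos": TCP position; "orientation": TCP orientation; "wrist_force": force on the tool from outside, world axes, zero at the start; "ft_torque": the same for the moment, N m; "finger_gap": finger opening in m; "grip_force": force on a finger pad.
Only numpy, scipy, OpenCV 4.12 (cv2) and the standard library are available. Lean on these libraries where they do the work, as an engineer would, in place of code of your own. Each camera call takes 0.05 s, during which the arm holds its last target. There are 200 camera calls.

## Working session

There is one attempt and no reset: what is moved stays moved. The work goes in short steps, Python scripts to look and compute and a tool call to move; the robot and the scene stay as the last step left them, time stands still between calls to the robot, and variables do not carry over. Pictures are saved under pics/ and viewed, at most 10 in all, crops included, and the job is handed in when it is done.

Besides the shell and the picture viewer there is one more tool, called after "Request:" in YAML: its name, and indented under it one key for each argument. move_arm: Moves the arm, as the interface text tells. Its arguments: {"type":"object","properties":{"targets":{"type":"array","items":{"type":"array"}},"squeeze":{"type":"number"}},"required":["targets"]}

```bash
mkdir -p pics; cat > h.py <<'E'
from workcell import env
import numpy as np, cv2
from scipy.spatial.transform import Rotation as R
def save(p,n): cv2.imwrite('pics/'+n,p['pixels'][:,:,::-1])
def lm(things,p,f='landmark_of'):
    for t in things:
        print(f[:4],t,[(np.round(d['centre'],3).tolist(),round(d['confidence'],2)) for d in getattr(env,f)(t,p)][:3])
def proj(p,X):
    c=p['extrinsics']@np.append(X,1); f=200/np.tan(np.radians(p['fovy'])/2)
    return p['cx']+f*c[0]/-c[2], p['cy']-f*c[1]/-c[2]
def st():
    s=env.get_state(); w,x,y,z=s['orientation']; r=R.from_quat([x,y,z,w]).as_matrix()
    print(s['clock'],np.round(s['tcp_pos'],4),'\n',np.round(r,3)); return s,r
E
python3 - <<'E'
from h import *
s,r=st()
for n in('scene','top'):
    p=env.read_camera(n); save(p,n+'0.png'); print(n,p['fovy'],p['cx'],p['cy'],np.round(p['extrinsics'],3).tolist())
    lm(['open_tin','lid_top','tin_a','tin_b','catch_tray','carton','lid_press','nest','press_hinge','handle','red_spool','tag_bundle','tape_roll'],p)
E
```

```text
0.0 [ 0.2007 -0.5383  0.2491] 
 [[ 0.937  0.349 -0.   ]
 [ 0.349 -0.937  0.002]
 [ 0.    -0.002 -1.   ]]
scene 43.31907990153172 320.29020944999 199.55288945392175 [[0.574, -0.818, -0.022, -0.265], [0.449, 0.292, 0.844, -0.442], [-0.684, -0.495, 0.535, -1.604], [0.0, 0.0, 0.0, 1.0]]
land open_tin []
land lid_top []
land tin_a [([0.45, -0.05, 0.004], 0.94), ([0.558, -0.044, 0.001], 0.68), ([0.682, 0.197, 0.129], 0.6)]
land tin_b [([0.45, -0.05, 0.004], 0.94), ([0.558, -0.044, 0.001], 0.68), ([0.682, 0.197, 0.129], 0.6)]
land catch_tray [([0.506, -0.039, -0.001], 0.67)]
land carton [([0.538, -0.342, -0.002], 0.75)]
land lid_press [([0.553, 0.165, -0.0], 0.59), ([0.451, -0.049, 0.004], 0.15)]
land nest [([0.555, 0.158, 0.015], 0.88)]
land press_hinge [([0.679, 0.201, 0.127], 0.78)]
land handle [([0.649, 0.193, 0.343], 0.6)]
land red_spool [([0.41, 0.07, 0.0], 0.6)]
land tag_bundle [([0.439, 0.415, 0.003], 0.56)]
land tape_roll [([0.539, 0.446, 0.003], 0.57)]
top 52.97941427327733 319.71118774030896 200.91597758044978 [[-0.135, -0.991, -0.003, 0.136], [0.91, -0.125, 0.395, -0.545], [-0.392, 0.05, 0.919, -1.45], [0.0, 0.0, 0.0, 1.0]]
land open_tin [([0.401, 0.249, 0.002], 0.85), ([0.413, 0.066, -0.002], 0.71)]
land lid_top [([0.401, 0.245, 0.091], 0.46)]
land tin_a [([0.559, -0.045, 0.004], 0.75), ([0.448, -0.048, 0.001], 0.65)]
land tin_b [([0.559, -0.045, 0.004], 0.75), ([0.448, -0.048, 0.001], 0.65)]
land catch_tray [([0.504, -0.04, 0.001], 0.55)]
land carton []
land lid_press [([0.559, -0.044, 0.005], 0.7), ([0.551, 0.164, -0.002], 0.67)]
land nest [([0.554, 0.16, 0.016], 0.94)]
land press_hinge [([0.681, 0.196, 0.129], 0.95)]
land handle [([0.646, 0.189, 0.338], 0.93), ([0.406, 0.247, 0.001], 0.3)]
land red_spool [([0.412, 0.065, -0.002], 0.72), ([0.646, 0.192, 0.34], 0.22)]
land tag_bundle [([0.436, 0.415, -0.003], 0.8)]
land tape_roll [([0.542, 0.446, -0.003], 0.73)]
```

View pics/scene0.png

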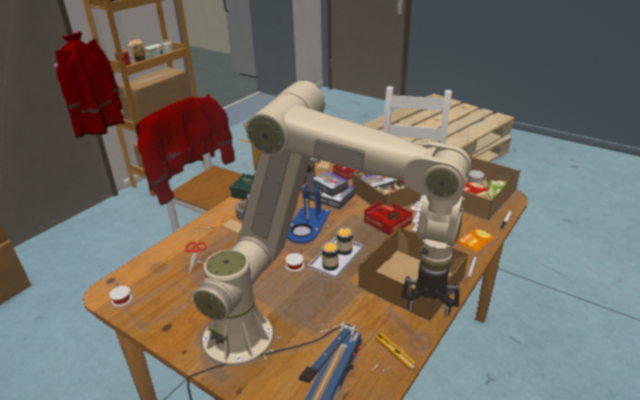

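View pics/top0.png

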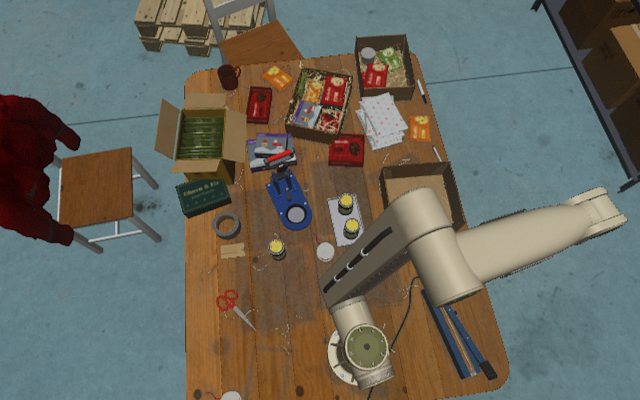

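The tins (top view pixels 345,203 and 352,227), open tin (277,248), nest (295,214) and carton (420,190) all agree with the networks' estimates. I'll go above the far tray tin.

Request:
move_arm:
  targets:
    - [[51,-34,0],[0,0,0],-1]
    - [[102,-67,0],[0,0,0],-1]
    - [[153,-101,0],[0,0,0],-1]
    - [[203,-135,0],[0,0,0],-1]
    - [[254,-168,0],[0,0,0],-1]

```text
clock: 2.02
tcp_pos: [0.381, -0.2911, 0.2503]
orientation: [0.0, 0.984, 0.177, 0.0]
wrist_force: [-0.1, -0.7, -0.0]
finger_gap: 0.0857
grip_force: 0.0
```

Request:
move_arm:
  targets:
    - [[51,-34,0],[0,0,0],-1]
    - [[102,-67,0],[0,0,0],-1]
    - [[153,-101,0],[0,0,0],-1]
    - [[203,-135,0],[0,0,0],-1]
    - [[254,-168,0],[0,0,0],-1]

```text
clock: 2.65
tcp_pos: [0.5605, -0.0447, 0.2503]
orientation: [0.0, 0.984, 0.178, 0.0]
wrist_force: [0.8, -2.0, 0.1]
finger_gap: 0.0855
grip_force: 0.0
```

```bash
python3 - <<'E'
from h import *
s,r=st(); print(np.round(s['joint_pos'],2))
for n in('scene','top'):
    p=env.read_camera(n); save(p,n+'1.png')
    lm(['open_tin','lid_top','tin_a','carton','nest','press_hinge'],p)
    lm(['tin_a','carton'],p,'spot_in')
p=env.read_camera('top');f=200/np.tan(np.radians(p['fovy'])/2);E=p['extrinsics']
def ray(u,v,z):
    d=E[:3,:3].T@np.array([(u-p['cx'])/f,-(v-p['cy'])/f,-1]); c=-E[:3,:3].T@E[:3,3]; return np.round(c+d*(z-c[2])/d[2],4)
h=cv2.cvtColor(p['pixels'],cv2.COLOR_RGB2HSV); m=cv2.inRange(h,(20,90,130),(35,255,255))
n,l,S,C=cv2.connectedComponentsWithStats(m)
for i in range(1,n):
    if 40<S[i,4]<400 and 180<C[i][1]<280: print(S[i],C[i],ray(*C[i],.093))
for d in env.regions_of('carton',p)[:1]:
    c,_=cv2.findContours(d['mask'].astype(np.uint8),0,2); c=max(c,key=cv2.contourArea); q=cv2.approxPolyDP(c,4,True)[:,0]
    print([(u.tolist(),ray(*u,.112)[:2].tolist()) for u in q])
cv2.imwrite('pics/crop1.png',cv2.resize(p['pixels'][120:300,240:500,::-1],None,fx=3,fy=3,interpolation=cv2.INTER_CUBIC))
E
```

```text
2.65 [ 0.5605 -0.0447  0.2503] 
 [[ 0.937  0.349  0.001]
 [ 0.349 -0.937 -0.   ]
 [ 0.001  0.001 -1.   ]]
[-0.22  0.29  0.01  1.29 -0.    2.56]
land open_tin [([0.406, 0.248, 0.006], 0.87)]
land lid_top [([0.407, 0.247, 0.094], 0.64)]
land tin_a [([0.451, -0.046, 0.003], 0.68), ([0.556, -0.044, 0.0], 0.57)]
land carton [([0.538, -0.343, -0.0], 0.75)]
land nest [([0.556, 0.158, 0.015], 0.9)]
land press_hinge [([0.679, 0.198, 0.13], 0.66)]
spot tin_a [([0.435, -0.061, 0.069], 0.76), ([0.54, -0.058, 0.065], 0.73)]
spot carton [([0.564, -0.341, 0.043], 0.6), ([0.656, 0.192, 0.288], 0.43)]
land open_tin []
land lid_top []
land tin_a []
land carton [([0.536, -0.345, 0.0], 0.72)]
land nest [([0.554, 0.162, 0.019], 0.81)]
land press_hinge [([0.679, 0.198, 0.126], 0.58)]
spot tin_a []
spot carton [([0.546, -0.361, 0.002], 0.69)]
[([291, 148], [0.8103, 0.1463]), ([264, 160], [0.7692, 0.2614]), ([277, 166], [0.7344, 0.2115]), ([265, 185], [0.656, 0.2666]), ([281, 219], [0.5039, 0.2177]), ([303, 224], [0.4723, 0.1368]), ([310, 220], [0.4848, 0.1084]), ([310, 209], [0.5297, 0.1027]), ([282, 163], [0.7453, 0.19]), ([292, 155], [0.7768, 0.1458])]
```

View pics/crop1.png

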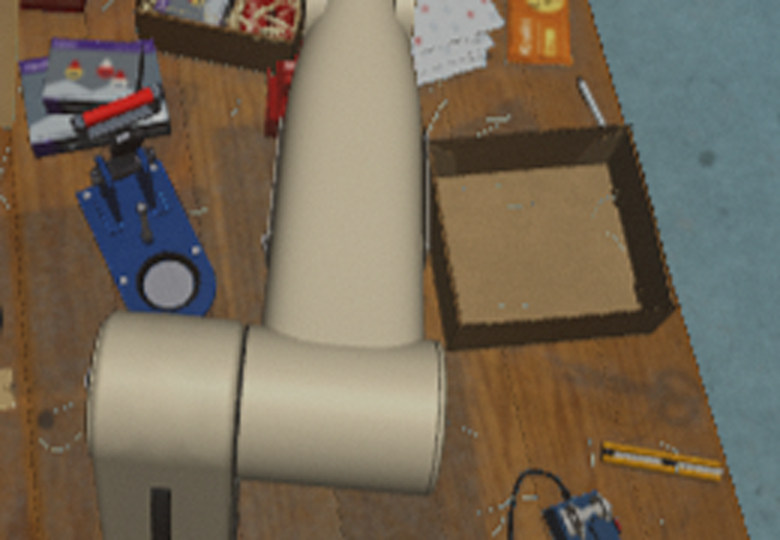

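The crop shows the empty carton, clear and near axis-aligned, with its centre at about (0.537,-0.344). The arm hides the tray. I'll descend on the far tin and grip it.

Request:
move_arm:
  targets:
    - [[-2,-1,60],[0,0,0],-1]
    - [[-2,-1,110],[0,0,0],-1]
    - [[-2,-1,150],[0,0,0],-1]
    - [[-2,-1,175],[0,0,0],-1]
    - [[-2,-1,191],[0,0,0],-1]

```text
clock: 4.28
tcp_pos: [0.5566, -0.0461, 0.0575]
orientation: [-0.0, 0.984, 0.178, -0.001]
wrist_force: [0.1, -0.1, -0.2]
finger_gap: 0.0857
grip_force: 0.0
```

Request:
move_arm:
  targets:
    - [[0,0,0],[0,0,0],-1]
    - [[0,0,0],[0,0,0],0.3]
    - [[0,0,0],[0,0,0],1]
    - [[0,0,0],[0,0,0],1]
    - [[0,0,0],[0,0,0],1]
  squeeze: 40

```text
clock: 4.9
tcp_pos: [0.5586, -0.0465, 0.0606]
orientation: [0.001, 0.984, 0.178, 0.002]
wrist_force: [0.2, -0.3, 6.2]
finger_gap: 0.0614
grip_force: 44.4
```

Request:
move_arm:
  targets:
    - [[0,0,-40],[0,0,0],1]
    - [[0,0,-90],[0,0,0],1]
    - [[0,0,-140],[0,0,0],1]
    - [[0,0,-170],[0,0,0],1]
    - [[0,0,-170],[0,0,0],1]

```text
clock: 5.52
tcp_pos: [0.5587, -0.0467, 0.2316]
orientation: [0.001, 0.984, 0.177, 0.002]
wrist_force: [1.2, 0.0, -3.0]
finger_gap: 0.0611
grip_force: 45.1
```

Request:
move_arm:
  targets:
    - [[-10,40,0],[0,0,0],1]
    - [[-24,97,0],[0,0,0],1]
    - [[-39,155,0],[0,0,0],1]
    - [[-54,215,0],[0,0,0],1]
    - [[-68,272,0],[0,0,0],1]

```text
clock: 6.15
tcp_pos: [0.5877, -0.3265, 0.2262]
orientation: [-0.001, 0.984, 0.177, -0.001]
wrist_force: [1.4, 0.9, -0.9]
finger_gap: 0.0612
grip_force: 45.0
```

Request:
move_arm:
  targets:
    - [[0,0,0],[0,0,0],1]
    - [[0,0,40],[0,0,0],1]
    - [[0,0,90],[0,0,0],1]
    - [[0,0,130],[0,0,0],1]
    - [[0,0,150],[0,0,0],1]

```text
clock: 6.78
tcp_pos: [0.5858, -0.322, 0.0738]
orientation: [-0.003, 0.984, 0.178, -0.003]
wrist_force: [0.3, 0.5, -1.9]
finger_gap: 0.0612
grip_force: 45.3
```

Request:
move_arm:
  targets:
    - [[0,0,8],[0,0,0],1]
    - [[0,0,14],[0,0,0],1]
    - [[0,0,18],[0,0,0],1]
    - [[0,0,20],[0,0,0],1]
    - [[0,0,20],[0,0,0],1]

```text
clock: 7.4
tcp_pos: [0.589, -0.3251, 0.0607]
orientation: [0.001, 0.984, 0.178, 0.001]
wrist_force: [-1.8, 1.3, 4.5]
finger_gap: 0.0607
grip_force: 45.7
```

```bash
python3 - <<'E'
from h import *
s,r=st(); print(s['wrist_force'])
p=env.read_camera('top')
lm(['tin_a','open_tin'],p)
f=200/np.tan(np.radians(p['fovy'])/2);E=p['extrinsics']
def ray(u,v,z):
    d=E[:3,:3].T@np.array([(u-p['cx'])/f,-(v-p['cy'])/f,-1]); c=-E[:3,:3].T@E[:3,3]; return np.round(c+d*(z-c[2])/d[2],4)
h=cv2.cvtColor(p['pixels'],cv2.COLOR_RGB2HSV); m=cv2.inRange(h,(18,70,100),(38,255,255))
n,l,S,C=cv2.connectedComponentsWithStats(m)
for i in range(1,n):
    if 40<S[i,4]<400 and 180<C[i][1]<280: print(S[i],C[i],ray(*C[i],.093))
a=p['pixels'][120:300,240:500,::-1]; b=env.read_camera('scene')['pixels'][200:380,250:510,::-1]
cv2.imwrite('pics/c2.png',cv2.resize(np.vstack([a,b]),None,fx=1.66,fy=1.66))
E
```

```text
7.4 [ 0.589  -0.3251  0.0607] 
 [[ 0.937  0.349  0.002]
 [ 0.349 -0.937 -0.001]
 [ 0.001  0.001 -1.   ]]
[-1.7637496   1.25798124  4.46094636]
land tin_a []
land open_tin [([0.403, 0.249, 0.004], 0.67), ([0.681, 0.198, 0.127], 0.53)]
[431 182  22  44 376] [442.35904255 208.3537234 ] [ 0.4696 -0.4111  0.093 ]
[270 240  13  13 135] [275.78518519 245.87407407] [0.4063 0.2487 0.093 ]
[221 243  24  16 279] [232.609319   250.41218638] [0.4107 0.4108 0.093 ]
[441 267  39   9  98] [459.63265306 271.03061224] [ 0.2191 -0.4106  0.093 ]
[441 272  24   6  63] [453.04761905 274.33333333] [ 0.2105 -0.3834  0.093 ]
```

View pics/c2.png

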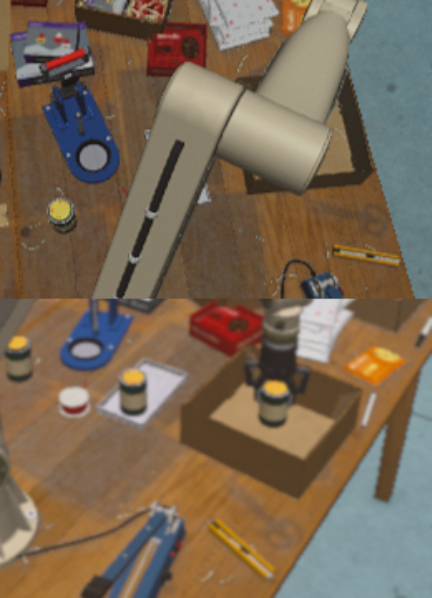

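The tin stands on the carton floor: contact was felt, and the picture shows it upright. I'll release it and fetch the second one.

Request:
move_arm:
  targets:
    - [[0,0,0],[0,0,0],0]
    - [[0,0,0],[0,0,0],-1]
    - [[0,0,0],[0,0,0],-1]
    - [[0,0,0],[0,0,0],-1]
    - [[0,0,-20],[0,0,0],-1]

```text
clock: 8.22
tcp_pos: [0.5874, -0.3242, 0.0771]
orientation: [-0.001, 0.984, 0.177, -0.001]
wrist_force: [-0.2, 0.3, -1.0]
finger_gap: 0.0852
grip_force: 0.0
```

Request:
move_arm:
  targets:
    - [[0,0,-40],[0,0,0],-1]
    - [[0,0,-90],[0,0,0],-1]
    - [[0,0,-130],[0,0,0],-1]
    - [[0,0,-150],[0,0,0],-1]
    - [[-5,-45,-150],[0,0,0],-1]

```text
clock: 8.85
tcp_pos: [0.57, -0.2872, 0.2306]
orientation: [0.002, 0.984, 0.176, 0.002]
wrist_force: [1.2, 1.9, -0.5]
finger_gap: 0.0855
grip_force: 0.0
```

Request:
move_arm:
  targets:
    - [[-6,-57,0],[0,0,0],-1]
    - [[-12,-115,0],[0,0,0],-1]
    - [[-18,-173,0],[0,0,0],-1]
    - [[-24,-225,0],[0,0,0],-1]
    - [[-29,-263,0],[0,0,0],-1]

```text
clock: 9.48
tcp_pos: [0.4478, -0.0465, 0.2291]
orientation: [0.0, 0.984, 0.178, 0.0]
wrist_force: [0.9, 0.4, 0.5]
finger_gap: 0.0853
grip_force: 0.0
```

```bash
python3 - <<'E'
from h import *
s,r=st()
p=env.read_camera('scene'); lm(['tin_a'],p)
E
```

```text
9.475 [ 0.4478 -0.0465  0.2291] 
 [[ 0.937  0.35   0.   ]
 [ 0.35  -0.937 -0.   ]
 [ 0.     0.    -1.   ]]
land tin_a [([0.452, -0.047, 0.001], 0.71)]
```

Request:
move_arm:
  targets:
    - [[1,0,50],[0,0,0],-1]
    - [[1,0,100],[0,0,0],-1]
    - [[1,0,135],[0,0,0],-1]
    - [[1,0,155],[0,0,0],-1]
    - [[1,0,170],[0,0,0],-1]

```text
clock: 10.2
tcp_pos: [0.4501, -0.0484, 0.0578]
orientation: [-0.0, 0.984, 0.177, -0.0]
wrist_force: [1.5, 0.3, 0.4]
finger_gap: 0.0852
grip_force: 0.0
```

Request:
move_arm:
  targets:
    - [[0,0,0],[0,0,0],-1]
    - [[0,0,0],[0,0,0],0.3]
    - [[0,0,0],[0,0,0],1]
    - [[0,0,0],[0,0,0],1]
    - [[0,0,0],[0,0,0],1]

```text
clock: 10.82
tcp_pos: [0.451, -0.0483, 0.0601]
orientation: [0.001, 0.984, 0.177, 0.001]
wrist_force: [-0.2, -0.6, 6.0]
finger_gap: 0.0615
grip_force: 44.2
```

Request:
move_arm:
  targets:
    - [[0,0,-40],[0,0,0],1]
    - [[0,0,-90],[0,0,0],1]
    - [[0,0,-140],[0,0,0],1]
    - [[0,0,-170],[0,0,0],1]
    - [[-8,30,-170],[0,0,0],1]

```text
clock: 11.45
tcp_pos: [0.4543, -0.0783, 0.232]
orientation: [0.001, 0.984, 0.179, 0.002]
wrist_force: [0.8, -0.1, -3.0]
finger_gap: 0.0612
grip_force: 44.8
```

Request:
move_arm:
  targets:
    - [[-15,59,0],[0,0,0],1]
    - [[-30,118,0],[0,0,0],1]
    - [[-45,177,0],[0,0,0],1]
    - [[-60,235,0],[0,0,0],1]
    - [[-70,277,0],[0,0,0],1]

```text
clock: 12.08
tcp_pos: [0.4839, -0.3653, 0.2284]
orientation: [-0.0, 0.984, 0.177, -0.0]
wrist_force: [0.3, 0.0, -1.5]
finger_gap: 0.0612
grip_force: 44.7
```

Request:
move_arm:
  targets:
    - [[0,0,0],[0,0,0],1]
    - [[0,0,40],[0,0,0],1]
    - [[0,0,90],[0,0,0],1]
    - [[0,0,130],[0,0,0],1]
    - [[0,0,150],[0,0,0],1]

```text
clock: 12.7
tcp_pos: [0.4827, -0.3601, 0.0762]
orientation: [-0.002, 0.984, 0.178, -0.001]
wrist_force: [0.3, 0.1, -1.5]
finger_gap: 0.0613
grip_force: 44.8
```

Request:
move_arm:
  targets:
    - [[0,0,8],[0,0,0],1]
    - [[0,0,14],[0,0,0],1]
    - [[0,0,18],[0,0,0],1]
    - [[0,0,20],[0,0,0],1]
    - [[0,0,20],[0,0,0],1]

```text
clock: 13.32
tcp_pos: [0.4845, -0.3631, 0.0601]
orientation: [0.001, 0.984, 0.177, 0.0]
wrist_force: [-1.2, 0.9, 3.3]
finger_gap: 0.0615
grip_force: 45.1
```

Request:
move_arm:
  targets:
    - [[0,0,0],[0,0,0],0]
    - [[0,0,0],[0,0,0],-1]
    - [[0,0,0],[0,0,0],-1]
    - [[0,0,0],[0,0,0],-1]
    - [[0,0,-20],[0,0,0],-1]

```text
clock: 13.95
tcp_pos: [0.4831, -0.3617, 0.0774]
orientation: [-0.002, 0.984, 0.177, -0.001]
wrist_force: [-0.2, -0.0, 0.2]
finger_gap: 0.0852
grip_force: 0.0
```

Request:
move_arm:
  targets:
    - [[0,0,-40],[0,0,0],-1]
    - [[0,0,-90],[0,0,0],-1]
    - [[0,0,-130],[0,0,0],-1]
    - [[0,0,-150],[0,0,0],-1]
    - [[0,0,-150],[0,0,0],-1]

```text
clock: 14.58
tcp_pos: [0.485, -0.3636, 0.2308]
orientation: [0.002, 0.984, 0.177, 0.001]
wrist_force: [0.1, 0.2, -0.6]
finger_gap: 0.0857
grip_force: 0.0
```

Request:
move_arm:
  targets:
    - [[7,-30,0],[0,0,-1],-1]
    - [[14,-60,0],[0,0,-2],-1]
    - [[21,-90,0],[0,0,-3],-1]
    - [[28,-120,0],[0,0,-4],-1]
    - [[35,-150,0],[0,0,-5],-1]

```text
clock: 15.2
tcp_pos: [0.4637, -0.2086, 0.2271]
orientation: [-0.001, 0.815, 0.579, -0.0]
wrist_force: [-0.5, 0.4, 1.0]
finger_gap: 0.0855
grip_force: 0.0
```

```bash
python3 - <<'E'
from h import *
s,r=st(); print(np.round(s['joint_pos'],2))
p=env.read_camera('scene'); q=env.read_camera('top'); lm(['tin_a'],p); lm(['tin_a'],q)
a=q['pixels'][120:300,240:500,::-1]; b=p['pixels'][200:380,250:510,::-1]
cv2.imwrite('pics/c3.png',cv2.resize(np.vstack([a,b]),None,fx=1.66,fy=1.66))
E
```

```text
15.2 [ 0.4637 -0.2086  0.2271] 
 [[ 0.329  0.944 -0.002]
 [ 0.944 -0.329  0.001]
 [ 0.001 -0.003 -1.   ]]
[-0.58  0.2  -0.17  1.21 -0.    1.33]
land tin_a [([0.484, -0.362, 0.003], 0.9), ([0.592, -0.326, 0.002], 0.78)]
land tin_a [([0.481, -0.364, 0.002], 0.75)]
```

View pics/c3.png

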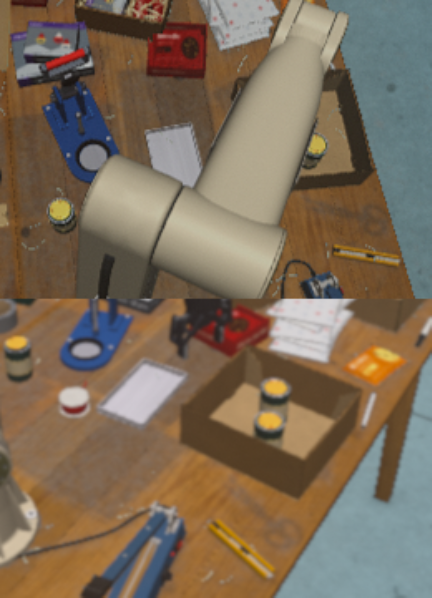

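Both finished tins stand upright in the carton, lower picture (272,390) and (268,425), and the tray is empty. I'll go to the open tin while giving the wrist the half turn.

Request:
move_arm:
  targets:
    - [[27,-14,0],[0,0,-1],-1]
    - [[55,-28,0],[0,0,-2],-1]
    - [[82,-42,0],[0,0,-3],-1]
    - [[110,-56,0],[0,0,-4],-1]
    - [[137,-70,0],[0,0,-5],-1]

```text
clock: 16.02
tcp_pos: [0.4447, -0.0575, 0.2283]
orientation: [-0.0, 0.496, 0.869, -0.0]
wrist_force: [1.3, 0.4, 0.2]
finger_gap: 0.0852
grip_force: 0.0
```

Request:
move_arm:
  targets:
    - [[28,12,0],[0,0,-1],-1]
    - [[57,24,0],[0,0,-2],-1]
    - [[85,36,0],[0,0,-3],-1]
    - [[114,48,0],[0,0,-4],-1]
    - [[142,60,0],[0,0,-5],-1]

```text
clock: 16.65
tcp_pos: [0.4248, 0.0955, 0.2284]
orientation: [-0.0, 0.082, 0.997, -0.0]
wrist_force: [-0.1, -0.1, 0.4]
finger_gap: 0.0856
grip_force: 0.0
```

Request:
move_arm:
  targets:
    - [[9,29,0],[0,0,-0.6],-1]
    - [[18,58,0],[0,0,-1.2],-1]
    - [[27,88,0],[0,0,-1.8],-1]
    - [[36,117,0],[0,0,-2.4],-1]
    - [[45,147,0],[0,0,-2.6],-1]

```text
clock: 17.27
tcp_pos: [0.4051, 0.2482, 0.2282]
orientation: [-0.0, -0.142, 0.99, -0.0]
wrist_force: [0.7, 0.6, 0.0]
finger_gap: 0.0856
grip_force: 0.0
```

```bash
python3 - <<'E'
from h import *
s,r=st(); print(np.round(s['joint_pos'],2))
p=env.read_camera('scene'); q=env.read_camera('top')
T=['open_tin','lid_top','nest','press_hinge','handle','lid_press']
lm(T,p); lm(T,q)
w=np.array([.405,.248,.057])-s['tcp_pos']; print(r.T@w*1000)
E
```

```text
17.275 [0.4051 0.2482 0.2282] 
 [[-0.959 -0.282 -0.   ]
 [-0.282  0.959 -0.001]
 [ 0.    -0.    -1.   ]]
[ 0.38  0.13 -0.24  1.2  -0.    0.1 ]
land open_tin [([0.403, 0.249, 0.006], 0.62)]
land lid_top [([0.407, 0.249, 0.094], 0.41)]
land nest [([0.555, 0.159, 0.017], 0.79)]
land press_hinge [([0.682, 0.2, 0.129], 0.77)]
land handle [([0.645, 0.192, 0.339], 0.88), ([0.407, 0.25, 0.096], 0.38)]
land lid_press [([0.556, 0.162, -0.001], 0.66)]
land open_tin []
land lid_top []
land nest [([0.552, 0.161, 0.018], 0.97)]
land press_hinge [([0.592, -0.329, 0.003], 0.71), ([0.678, 0.196, 0.129], 0.63), ([0.436, 0.414, -0.007], 0.27)]
land handle [([0.645, 0.19, 0.339], 0.77)]
land lid_press []
[ 6.90530598e-02 -8.05630183e-02  1.71206157e+02]
```

Request:
move_arm:
  targets:
    - [[0,0,50],[0,0,0],-1]
    - [[0,0,100],[0,0,0],-1]
    - [[0,0,135],[0,0,0],-1]
    - [[0,0,155],[0,0,0],-1]
    - [[0,0,170],[0,0,0],-1]

```text
clock: 18.6
tcp_pos: [0.4038, 0.2475, 0.0578]
orientation: [-0.001, -0.143, 0.99, -0.0]
wrist_force: [-0.5, 0.2, 0.3]
finger_gap: 0.0855
grip_force: 0.0
```

Request:
move_arm:
  targets:
    - [[0,0,0],[0,0,0],-1]
    - [[0,0,0],[0,0,0],0.3]
    - [[0,0,0],[0,0,0],1]
    - [[0,0,0],[0,0,0],1]
    - [[0,0,0],[0,0,0],1]

```text
clock: 19.23
tcp_pos: [0.4052, 0.2482, 0.0601]
orientation: [0.001, -0.143, 0.99, 0.0]
wrist_force: [-0.7, 0.1, 6.2]
finger_gap: 0.0611
grip_force: 44.2
```

Request:
move_arm:
  targets:
    - [[0,0,-20],[0,0,0],1]
    - [[0,0,-50],[0,0,0],1]
    - [[0,0,-80],[0,0,0],1]
    - [[0,0,-90],[0,0,0],1]
    - [[0,0,-90],[0,0,0],1]

```text
clock: 19.85
tcp_pos: [0.4044, 0.2478, 0.149]
orientation: [0.0, -0.143, 0.99, 0.0]
wrist_force: [-0.6, -0.2, -1.4]
finger_gap: 0.0608
grip_force: 44.4
```

```bash
python3 - <<'E'
from h import *
s,r=st()
w=np.array([.5545,.1603,.13])-s['tcp_pos']; print(r.T@w*1000)
E
```

```text
19.85 [0.4044 0.2478 0.149 ] 
 [[-0.959 -0.283  0.001]
 [-0.283  0.959  0.   ]
 [-0.001 -0.    -1.   ]]
[-119.13391023 -126.4374391    19.05420095]
```

Request:
move_arm:
  targets:
    - [[-30,-32,0],[0,0,0],1]
    - [[-65,-69,0],[0,0,0],1]
    - [[-100,-106,0],[0,0,0],1]
    - [[-119,-126,0],[0,0,0],1]
    - [[-119,-126,50],[0,0,0],1]

```text
clock: 20.48
tcp_pos: [0.5593, 0.1595, 0.1001]
orientation: [0.004, -0.142, 0.99, -0.0]
wrist_force: [0.1, 0.0, -3.3]
finger_gap: 0.0612
grip_force: 44.6
```

```bash
python3 - <<'E'
from h import *
s,r=st()
p=env.read_camera('scene'); q=env.read_camera('top')
T=['open_tin','nest','lid_top']
lm(T,p); lm(T,q)
a=q['pixels'][140:260,250:370,::-1]; b=p['pixels'][150:270,240:360,::-1]
cv2.imwrite('pics/c4.png',cv2.resize(np.hstack([a,b]),None,fx=3.3,fy=3.3,interpolation=cv2.INTER_CUBIC))
E
```

```text
20.475 [0.5593 0.1595 0.1001] 
 [[-0.96  -0.28   0.008]
 [-0.28   0.96   0.001]
 [-0.008 -0.002 -1.   ]]
land open_tin [([0.561, 0.16, 0.043], 0.7)]
land nest [([0.554, 0.156, 0.016], 0.96)]
land lid_top [([0.56, 0.16, 0.133], 0.61), ([0.508, -0.038, 0.0], 0.26)]
land open_tin [([0.593, -0.326, 0.004], 0.7)]
land nest [([0.556, 0.161, 0.015], 0.71), ([0.554, 0.162, -0.002], 0.58)]
land lid_top [([0.552, 0.162, 0.016], 0.48)]
```

View pics/c4.png

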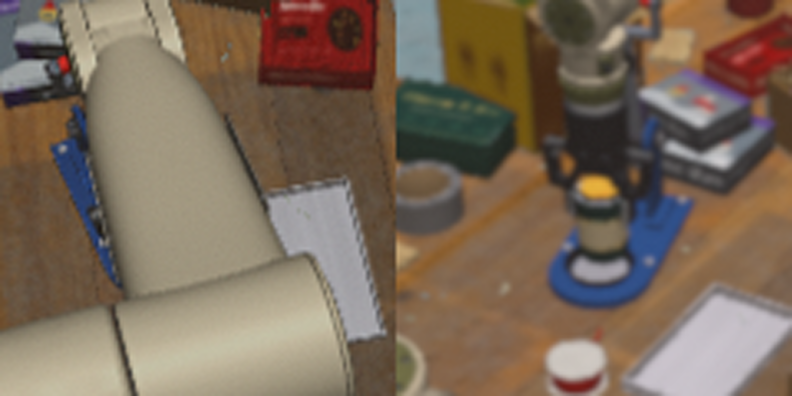

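The tin hangs upright over the nest ring, right half (600,265). I'll let it settle, then lower.

Request:
move_arm:
  targets:
    - [[0,0,0],[0,0,0],1]
    - [[0,0,0],[0,0,0],1]

```text
clock: 21.12
tcp_pos: [0.5545, 0.1608, 0.0998]
orientation: [0.001, -0.143, 0.99, -0.0]
wrist_force: [-0.3, -1.7, -1.7]
finger_gap: 0.0612
grip_force: 45.1
```

```bash
python3 - <<'E'
from h import *
s,r=st()
for i in range(2):
    p=env.read_camera('scene'); lm(['open_tin','nest','lid_top'],p)
w=np.array([.5545,.1600,.073])-s['tcp_pos']; print(r.T@w*1000)
E
```

```text
21.125 [0.5545 0.1608 0.0998] 
 [[-0.959 -0.283  0.002]
 [-0.283  0.959  0.   ]
 [-0.001 -0.    -1.   ]]
land open_tin [([0.556, 0.162, 0.045], 0.7)]
land nest [([0.552, 0.156, 0.014], 0.7), ([0.554, 0.166, -0.003], 0.15)]
land lid_top [([0.558, 0.16, 0.135], 0.62)]
land open_tin [([0.555, 0.16, 0.044], 0.8), ([0.408, 0.067, 0.001], 0.71)]
land nest [([0.556, 0.159, 0.015], 0.9)]
land lid_top [([0.556, 0.157, 0.13], 0.46)]
[ 0.26157975 -0.79363654 26.84251718]
```

Aligned, so down into the funnel.

Request:
move_arm:
  targets:
    - [[0,-1,8],[0,0,0],1]
    - [[0,-1,14],[0,0,0],1]
    - [[0,-1,19],[0,0,0],1]
    - [[0,-1,23],[0,0,0],1]
    - [[0,-1,24],[0,0,0],1]

```text
clock: 22.15
tcp_pos: [0.5542, 0.1596, 0.0752]
orientation: [-0.0, -0.143, 0.99, -0.0]
wrist_force: [-2.2, -0.5, 5.4]
finger_gap: 0.061
grip_force: 45.6
```

Request:
move_arm:
  targets:
    - [[0,0,1],[0,0,0],1]
    - [[0,0,2],[0,0,0],1]

```text
clock: 22.4
tcp_pos: [0.5543, 0.1596, 0.0751]
orientation: [0.0, -0.143, 0.99, -0.0]
wrist_force: [-7.1, -0.8, 18.3]
finger_gap: 0.0609
grip_force: 46.7
```

The tin is seated: z is 15 mm above the table grasp, with firm floor contact. I'll release, rise and turn towards the handle.

Request:
move_arm:
  targets:
    - [[0,0,-2],[0,0,0],1]
    - [[0,0,-2],[0,0,0],0]
    - [[0,0,-2],[0,0,0],-1]
    - [[0,0,-2],[0,0,0],-1]
    - [[0,0,-2],[0,0,0],-1]

```text
clock: 23.02
tcp_pos: [0.5545, 0.1597, 0.0749]
orientation: [0.0, -0.143, 0.99, -0.0]
wrist_force: [-0.2, -0.8, -0.4]
finger_gap: 0.0852
grip_force: 0.0
```

Request:
move_arm:
  targets:
    - [[0,0,-20],[0,0,0],-1]
    - [[0,0,-60],[0,0,0],-1]
    - [[0,0,-110],[0,0,0],-1]
    - [[30,0,-150],[0,0,0],-1]
    - [[60,0,-190],[0,0,0],-1]

```text
clock: 23.65
tcp_pos: [0.4963, 0.1425, 0.2662]
orientation: [0.0, -0.143, 0.99, -0.0]
wrist_force: [-0.4, -0.5, 0.2]
finger_gap: 0.0853
grip_force: 0.0
```

Request:
move_arm:
  targets:
    - [[0,0,-30],[0,0,1],-1]
    - [[0,0,-60],[0,0,2],-1]
    - [[0,0,-90],[0,0,3],-1]
    - [[0,0,-120],[0,0,4],-1]
    - [[0,0,-140],[0,0,5],-1]

```text
clock: 24.28
tcp_pos: [0.497, 0.1427, 0.4065]
orientation: [0.001, 0.291, 0.957, 0.0]
wrist_force: [1.0, 0.4, 0.2]
finger_gap: 0.0854
grip_force: 0.0
```

Request:
move_arm:
  targets:
    - [[0,0,0],[0,0,1],-1]
    - [[0,0,0],[0,0,2],-1]
    - [[0,0,0],[0,0,3],-1]
    - [[0,0,0],[0,0,4],-1]
    - [[0,0,0],[0,0,4],-1]

```text
clock: 24.9
tcp_pos: [0.4968, 0.1427, 0.4049]
orientation: [0.0, 0.598, 0.802, -0.0]
wrist_force: [-0.2, -0.4, 0.4]
finger_gap: 0.0851
grip_force: 0.0
```

```bash
python3 - <<'E'
from h import *
s,r=st(); print(np.round(s['joint_pos'],2))
p=env.read_camera('scene'); q=env.read_camera('top')
T=['handle','press_hinge','open_tin']
lm(T,p); lm(T,q)
w=np.array([.645,.190,.341])-s['tcp_pos']; print(r.T@w*1000)
b=p['pixels'][120:270,240:390,::-1];a=q['pixels'][120:270,240:390,::-1]
cv2.imwrite('pics/c5.png',cv2.resize(np.hstack([a,b]),None,fx=2.66,fy=2.66,interpolation=cv2.INTER_CUBIC))
E
```

```text
24.9 [0.4968 0.1427 0.4049] 
 [[-0.285  0.959  0.   ]
 [ 0.959  0.285 -0.   ]
 [-0.     0.    -1.   ]]
[ 0.12  0.21  0.28  1.65 -0.    1.41]
land handle [([0.647, 0.192, 0.341], 0.55), ([0.506, -0.037, 0.001], 0.32)]
land press_hinge [([0.682, 0.199, 0.129], 0.72)]
land open_tin [([0.555, 0.161, 0.017], 0.92)]
land handle [([0.643, 0.191, 0.34], 0.44)]
land press_hinge [([0.679, 0.2, 0.125], 0.76)]
land open_tin []
[  3.13974792 155.4966918   63.93907002]
```

View pics/c5.png

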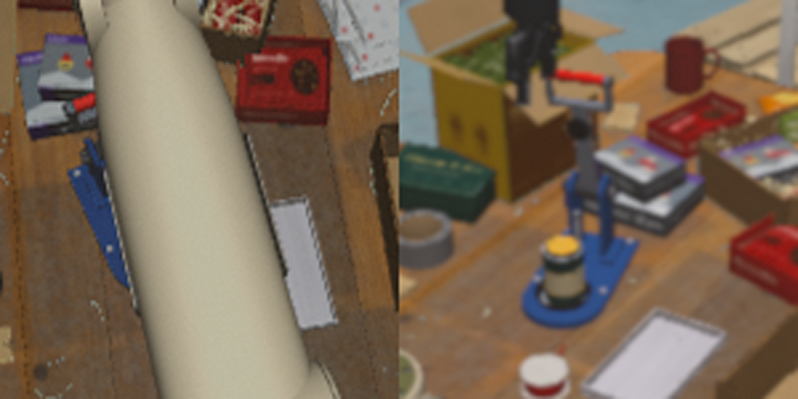

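The open tin sits upright in the nest (right half, 562,275), and the red bar is at (582,77). I'll go over the bar, down, and pinch it.

Request:
move_arm:
  targets:
    - [[1,35,0],[0,0,0],-1]
    - [[2,80,0],[0,0,0],-1]
    - [[3,120,0],[0,0,0],-1]
    - [[3,145,0],[0,0,0],-1]
    - [[3,155,0],[0,0,0],-1]

```text
clock: 25.92
tcp_pos: [0.6461, 0.1898, 0.4033]
orientation: [-0.001, 0.598, 0.801, -0.001]
wrist_force: [-1.2, -0.4, 0.3]
finger_gap: 0.0852
grip_force: 0.0
```

Request:
move_arm:
  targets:
    - [[0,0,20],[0,0,0],-1]
    - [[0,0,40],[0,0,0],-1]
    - [[0,0,55],[0,0,0],-1]
    - [[0,0,64],[0,0,0],-1]
    - [[0,0,64],[0,0,0],-1]

```text
clock: 26.55
tcp_pos: [0.6444, 0.1894, 0.3404]
orientation: [-0.0, 0.599, 0.801, -0.0]
wrist_force: [-0.5, 0.5, 0.8]
finger_gap: 0.0857
grip_force: 0.0
```

Request:
move_arm:
  targets:
    - [[0,0,0],[0,0,0],0]
    - [[0,0,0],[0,0,0],0.5]
    - [[0,0,0],[0,0,0],1]
    - [[0,0,0],[0,0,0],1]
    - [[0,0,0],[0,0,0],1]
  squeeze: 40

```text
clock: 27.18
tcp_pos: [0.6449, 0.1895, 0.3414]
orientation: [0.0, 0.599, 0.801, 0.0]
wrist_force: [-0.4, -0.4, 0.6]
finger_gap: 0.017
grip_force: 39.1
```

```bash
python3 - <<'E'
from h import *
s,r=st(); print(s['wrist_force'],s['joint_pos'])
p=env.read_camera('scene'); lm(['handle','press_hinge'],p)
b=p['pixels'][120:270,240:390,::-1]
cv2.imwrite('pics/c6.png',cv2.resize(b,None,fx=3,fy=3,interpolation=cv2.INTER_CUBIC))
t=s['tcp_pos']; u=np.array([.959,.285]); h=np.array([.680,.1986])
print('radius', (h-t[:2])@u, t[2]-.13, np.hypot((h-t[:2])@u,t[2]-.13))
E
```

```text
27.175 [0.6449 0.1895 0.3414] 
 [[-0.283  0.959  0.001]
 [ 0.959  0.283  0.   ]
 [-0.     0.001 -1.   ]]
[-0.39264275 -0.39192299  0.59238224] [ 1.66531594e-01  5.29887925e-01  5.96561681e-01  1.63643992e+00
 -1.27520985e-04  1.45023349e+00]
land handle [([0.644, 0.188, 0.34], 0.77)]
land press_hinge [([0.681, 0.197, 0.129], 0.69)]
radius 0.03625701191884557 0.21135420940527405 0.21444153689668366
```

View pics/c6.png

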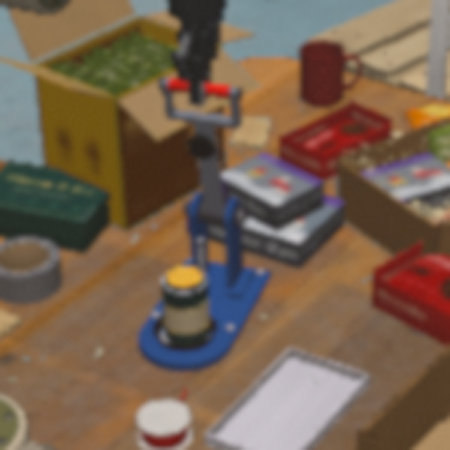

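Pinched mid-bar (200,88), and the radius of 214 mm fits. I'll follow the arc.

Request:
move_arm:
  targets:
    - [[0,-17,4],[0,0,0],1]
    - [[0,-33,9],[0,0,0],1]
    - [[0,-49,15],[0,0,0],1]
    - [[0,-65,22],[0,0,0],1]
    - [[0,-80,31],[0,0,0],1]

```text
clock: 27.95
tcp_pos: [0.569, 0.1664, 0.3111]
orientation: [0.002, 0.599, 0.801, 0.001]
wrist_force: [0.6, -2.3, 6.6]
finger_gap: 0.0164
grip_force: 40.1
```

```bash
cat > rad.py <<'E'
from h import *
s=env.get_state(); t=s['tcp_pos']; u=np.array([.959,.284]); n=np.array([-.284,.959]); h=np.array([.680,.1986])
a=(h-t[:2])@u; print('along',a,'h',t[2]-.13,'rad',np.hypot(a,t[2]-.13),'theta',np.arctan2(t[2]-.13,a),'lat',(t[:2]-h)@n,s['wrist_force'],s['finger_gap'],s['grip_force'])
E
python3 rad.py
```

```text
along 0.11562739557211692 h 0.181085438795884 rad 0.21485257911109343 theta 1.0025309554138118 lat 0.0006970631992560747 [ 0.60273053 -2.33309046  6.56555286] 0.016379238323195426 40.13511121273041
```

Request:
move_arm:
  targets:
    - [[0,-14,10],[0,0,0],1]
    - [[0,-27,21],[0,0,0],1]
    - [[0,-40,33],[0,0,0],1]
    - [[0,-51,46],[0,0,0],1]
    - [[0,-61,60],[0,0,0],1]

```text
clock: 28.58
tcp_pos: [0.5114, 0.1492, 0.251]
orientation: [0.003, 0.599, 0.801, 0.002]
wrist_force: [3.9, -1.9, 2.4]
finger_gap: 0.0168
grip_force: 40.2
```

Request:
move_arm:
  targets:
    - [[0,-9,14],[0,0,0],1]
    - [[0,-17,29],[0,0,0],1]
    - [[0,-24,45],[0,0,0],1]
    - [[0,-29,62],[0,0,0],1]
    - [[0,-33,78],[0,0,0],1]

```text
clock: 29.2
tcp_pos: [0.4807, 0.1401, 0.1733]
orientation: [0.003, 0.599, 0.801, 0.002]
wrist_force: [5.7, -0.9, 5.3]
finger_gap: 0.0164
grip_force: 41.0
```

```bash
python3 rad.py
```

```text
along 0.2077323446786821 h 0.043338182980044604 rad 0.21220491306686234 theta 0.20567501113869952 lat 0.0004847924769417894 [ 5.71853544 -0.87530267  5.27270344] 0.016447281294904508 40.97138822078705
```

Request:
move_arm:
  targets:
    - [[0,-2,11],[0,0,0],1]
    - [[0,-3,22],[0,0,0],1]
    - [[0,-4,32],[0,0,0],1]
    - [[0,-4,40],[0,0,0],1]
    - [[0,-4,43],[0,0,0],1]
  squeeze: 60

```text
clock: 29.82
tcp_pos: [0.4768, 0.1389, 0.1309]
orientation: [0.003, 0.599, 0.801, 0.002]
wrist_force: [1.4, -1.6, 11.0]
finger_gap: 0.0158
grip_force: 62.2
```

Request:
move_arm:
  targets:
    - [[0,0,1],[0,0,0],1]
    - [[0,0,2],[0,0,0],1]
    - [[0,0,2],[0,0,0],1]

```text
clock: 30.2
tcp_pos: [0.4769, 0.1389, 0.1297]
orientation: [0.003, 0.599, 0.801, 0.002]
wrist_force: [0.8, -1.8, 12.0]
finger_gap: 0.0163
grip_force: 62.4
```

```bash
python3 rad.py
```

```text
along 0.2117633390841801 h -0.0003492861615694842 rad 0.21176362714334138 theta -0.0016494160241670517 lat 0.00045047064752507665 [ 0.83574226 -1.82198339 12.01648413] 0.01626863555919687 62.37883687019348
```

Request:
move_arm:
  targets:
    - [[0,0,1],[0,0,0],1]
    - [[0,0,2],[0,0,0],1]
    - [[0,0,2],[0,0,0],1]

```text
clock: 30.58
tcp_pos: [0.4769, 0.1389, 0.1287]
orientation: [0.003, 0.599, 0.801, 0.002]
wrist_force: [-2.3, -2.5, 19.8]
finger_gap: 0.016
grip_force: 63.2
```

Request:
move_arm:
  targets:
    - [[0,0,1],[0,0,0],1]
    - [[0,0,1],[0,0,0],1]

```text
clock: 30.82
tcp_pos: [0.4768, 0.1389, 0.1277]
orientation: [0.003, 0.599, 0.801, 0.002]
wrist_force: [-1.8, -2.6, 21.5]
finger_gap: 0.0158
grip_force: 63.9
```

```bash
python3 rad.py; python3 - <<'E'
from h import *
p=env.read_camera('scene'); q=env.read_camera('top')
lm(['handle','press_hinge','open_tin','lid_top','tin_a'],p)
a=q['pixels'][120:320,230:430,::-1]; b=p['pixels'][150:350,240:440,::-1]
cv2.imwrite('pics/c7.png',cv2.resize(np.hstack([a,b]),None,fx=2,fy=2,interpolation=cv2.INTER_CUBIC))
E
```

```text
along 0.21181321521989382 h -0.002270441614432378 rad 0.21182538338667914 theta -0.01071866390040176 lat 0.00041608247455548336 [-1.78601136 -2.5961796  21.52494907] 0.015774858262090165 63.92189383506775
land handle []
land press_hinge [([0.678, 0.201, 0.128], 0.94)]
land open_tin [([0.557, 0.159, 0.018], 0.58)]
land lid_top [([0.589, -0.326, 0.002], 0.59)]
land tin_a [([0.484, -0.36, 0.003], 0.91), ([0.587, -0.324, 0.001], 0.74)]
```

View pics/c7.png

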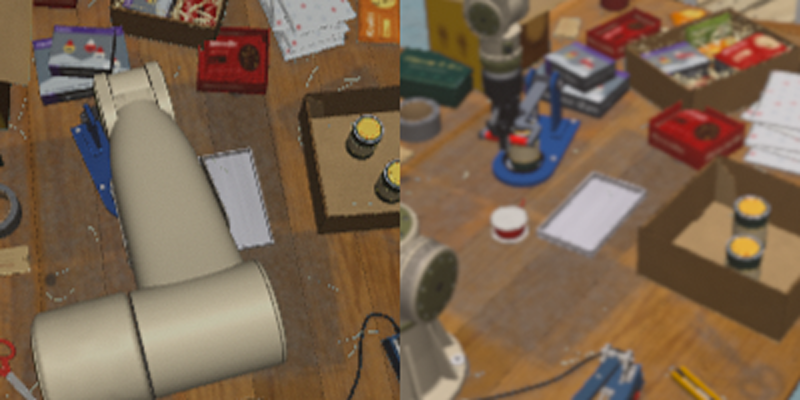

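The arm is on its stop, with 21 N against the 8 N of spring and lid. The two tins stand upright in the carton (right half, 752,210 and 745,250), and the bystanders are untouched. I'll hold briefly, then hand in.

Request:
move_arm:
  targets:
    - [[0,0,0],[0,0,0],1]
    - [[0,0,0],[0,0,0],1]
    - [[0,0,0],[0,0,0],1]
    - [[0,0,0],[0,0,0],1]

```text
clock: 31.68
tcp_pos: [0.4768, 0.1389, 0.1277]
orientation: [0.003, 0.599, 0.801, 0.002]
wrist_force: [-1.7, -1.5, 20.2]
finger_gap: 0.016
grip_force: 63.9
```

```bash
python3 rad.py; python3 -c "
from workcell import env
s=env.get_state()
if s['wrist_force'][2]>13: print(env.hand_in())
else: print('low')"
```

```text
along 0.21181059604124708 h -0.002264930666151521 rad 0.21182270536056994 theta -0.01069278113140693 lat 0.00041998997627500784 [-1.69382159 -1.47893702 20.17880543] 0.016048712712603153 63.93118143081665
the job is handed in; nothing more can be done
None
```

The job is handed in: both finished tins stand upright in the carton, the last tin is in the nest, and the press arm is held down on its stop with about 20 N (the lid itself was hidden from the cameras, so I judged it home by force and handle height).

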